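Refit the cleaned range knob

TASK

The range has been scrubbed and its big control knob is ready to go back on. Slide the thin metal cover, without lifting it off the console, away from the control well and on to the blank end of the white console, so that it lies flat there; then push the larger of the two black knobs fully home, upright, on the steel spigot in the well and let go. Leave the small knob, the jar, the spoon rest and the pot brush where they are.

Things in the scene. Friction and masses are not known exactly. Their poses are not given: they have to be found in the camera images.
- console: Fixed white box on the ledge, 130 mm (x) by 340 mm (y, its long side) by 45 mm high; origin at the centre of its underside, z up, turned up to 0.25 rad either way from lying along world y. A round well, 64 mm across and 24 mm deep, is sunk in its top, on the long centre line, 95 mm from the middle towards -y; the +y end is blank. At the start the cover hides the well.
- well_floor (a point): Centre of the well's floor, 24 mm below the console's top, at the foot of the upright steel spigot, which is 20 mm in diameter and 21 mm tall (tip 3 mm below the console's top), its upper 7 mm tapering to 10 mm diameter. Turns with the console: z up, y along the console towards its blank end, x across it.
- blank_end (a point): Point on the console's top, on its long centre line, 185 mm along +y from the well centre and 80 mm short of the console's end: a good place for the cover's centre. Axes as for well_floor.
- cover_centre (a point): Centre of the loose flat dark-anodised aluminium cover, 90 mm (x) by 110 mm (y) by 4 mm thick, 0.11 kg, lying on the console's top over the well, y roughly along the console. Too wide to grip across; shut fingertips pressed on its top with 5 to 20 N drag it along by friction (it slides easily on the smooth console). It is wider than the well and does not tip in.
- knob_centre (a point): Centre (25 mm above its foot) of the larger black plastic knob, 60 g, standing on the ledge, open end down, z up. Lower part: round skirt, 44 mm in diameter, 26 mm tall, with a blind bore from below, 23 mm in diameter, 22 mm deep. Any turn about z fits the spigot. Fully home, its foot stands on the well floor: this point 25 mm above well_floor, skirt top 2 mm above the console's top.
- knob_bar (a point): Centre of the grip bar on top of the larger knob, 13 mm above knob_centre: 40 mm long (x), 16 mm thick (y), 24 mm tall. Grip it across its thickness.
- small_knob: Bystander: smaller black knob, skirt 30 mm in diameter, 26 mm tall in all, on the ledge; origin at the centre of its underside. It and the larger knob stand in two places to the right of the console (robot's -y side), either in either.
- jar: Bystander: empty glass jar with bamboo lid, 84 mm in diameter, 111 mm tall, beyond the knobs; origin at the centre of its underside.
- spoon_rest: Bystander: white ceramic spoon rest, dish 104 mm across with a short tab (90 mm from the dish's centre along -x), 12 mm tall, between robot and console; origin under the dish's centre.
- pot_brush: Bystander: red plastic pot brush, 215 mm long (x), 45 mm wide, 28 mm tall, lying beyond the console; origin on its underside, 115 mm from the handle's end.
Things that resemble listed ones, but are neither listed nor needed, are in the scene too. Leave any blue look-alike of the part that bears knob_centre alone. Of the things shaped like the part that bears cover_centre, the dark steel one is meant.

How it is judged:
By the outcome, as a careful person would: the job done as asked, in the order asked, and still so for the second after the job is handed in, with the robot touching nothing.
It also fails if it takes over 59 s, if anything falls off the work surface, if the arm or the gripper's body presses on something with over 40 N, if the wrist force passes 120 N, or if a joint passes its speed limit or range.

ROBOT

A 6-joint arm with a two-finger parallel gripper is mounted at the origin on the work surface. World frame = base frame: x ahead of the robot, y to its left, z up, the work surface at z = 0. Lengths are in m, angles in rad, forces in N, time in s.
With the tool pointing down it reaches from about 0.35 to 0.725 m from the base axis. Payload 6 kg.
Tool frame: the origin (TCP) lies midway between the tips of the shut fingers; the grasp point (between the pads) lies 19 mm behind it (r.grip_point_offset is the distance from the TCP to the grasp point, in m); x points along the fingers, z is the direction in which the jaws open and shut, and the axes are right-handed (so a half turn about x gives the same grasp; the last joint's range is limited). The gripper opens to 85 mm and grips with 20 to 120 N. Pads are 22 mm wide; open, the fingers measure 114 mm over their backs; the gripper's body (76 mm by 85 mm) begins 54 mm behind the grasp point. The pads swing forward as they close: fully open they stand 13 mm farther back than shut.
Start: joints at [1.662, 0.04, 0.085, 0, -1.615, -0.334], TCP at [0.144, 0.582, 0.231] pointing down, gripper open.
Joint ranges: [-2.56, 2.56], [-1.29, 2.01], [-1.08, 1.49], [-3.29, 1.98], [-2.81, -0.18], [-2.99, 2.99]. Speed limits (rad/s): [2.57, 2.57, 3.01, 3.14, 3.14, 3.14].

INTERFACE

Orientations are given as a unit quaternion [x, y, z, w].
In Python, from rig import r, cams gives the robot as it stands. The module is installed in compiled form; this text tells all that it offers.
- The arm moves only by the tool drive_tool, never from a script. Its argument "deltas" is a list of rows, each an object of numbers: "grip": the finger opening in cm, from 0 to 8.54; "dx", "dy", "dz": the shift along the tool's x, y, z in cm; "turn": the turn about the tool's x in rad. A call has 1 to 20 rows; each row is the pose to reach, as a shift and turn from the pose commanded when the call began, along the tool's axes at that moment; what a row does not reach only later rows make up. A row lasts 1/10 s, in which the tool goes at most 50 mm and 8.59 degrees, less where a joint would pass 70% of its speed; a pose out of reach is approached as far as the arm can. A call with a gripper value outside its range is refused whole. The fingers move at their own pace and stop on an object; "squeeze" is the grip in N (left out, the last holds). Time passes only in rows, so rows that repeat a pose let the fingers close. It gives the time, the measured TCP pose, the force and the opening at its end, in the units of the state.
- r.get_obs(): the state, without advancing time (a new reading comes with each control period).
- cams.capture(name): name is "scene" or "top"; returns a dict with "frame" (420x560x3 uint8, red, green, blue), "range_z" (420x560 float32, m along the optical axis (not along the pixel's ray), 0 where there is no reading), "intrinsics" (3x3 intrinsics, pixels), "D" ([k1, k2, p1, p2, k3] as OpenCV has them; the pictures are not rectified), "xyz" and "rotation" of the camera in the world. Camera axes: x right, y down, z forward; pixel columns grow to the right and rows downward; lengths in m; the calibration is good to about 2 mm. A picture is of the moment at which its call begins.
- r.hand_in(): hands the job in, once; it reports no verdict.
The state is a dict: "time": time; "q": joint angles; "qd": joint speeds; "joint_torque": joint torques, N m; "tcp_pos": TCP position; "eef_rot": TCP orientation; "wrist_force": force on the tool from outside, world axes, zero at the start; "moment": the same for the moment, N m; "grip_width": opening from 0.0 (shut) to 1.0 (fully open).
Only numpy, scipy, OpenCV 4.12 (cv2) and the standard library are available. Lean on these libraries where they do the work, as an engineer would, in place of code of your own. Each camera call takes 0.05 s, during which the arm holds its last target.

## Working session

There is one attempt and no reset: what is moved stays moved. The work goes in short steps, Python scripts to look and compute and a tool call to move; the robot and the scene stay as the last step left them, time stands still between calls to the robot, and variables do not carry over. Pictures are saved under pics/ and viewed, and the job is handed in when it is done.

Besides the shell and the picture viewer there is one more tool, called after "Call:" in YAML: its name, and indented under it one key for each argument. drive_tool: Moves the arm, as the interface text tells. Its arguments: {"type":"object","properties":{"deltas":{"type":"array","items":{"type":"object","properties":{"grip":{"type":"number"},"dx":{"type":"number"},"dy":{"type":"number"},"dz":{"type":"number"},"turn":{"type":"number"}}}},"squeeze":{"type":"number"}},"required":["deltas"]}

```bash
mkdir -p pics; cat > h.py <<'E'
import numpy as np, cv2
from rig import r, cams
def cap(n,save=None):
    c=cams.capture(n)
    if save: cv2.imwrite('pics/'+save+'.png',c['frame'][:,:,::-1])
    np.savez('/tmp/%s.npz'%n,**{k:np.array(v) for k,v in c.items()})
    return c
def load(n): return dict(np.load('/tmp/%s.npz'%n))
def R(c):
    m=np.array(c['rotation'],float)
    if m.size==9: return m.reshape(3,3)
    from scipy.spatial.transform import Rotation
    return Rotation.from_quat(m.ravel()).as_matrix()
def ray(c,u,v):
    p=cv2.undistortPoints(np.array([[[u,v]]],float),np.array(c['intrinsics'],float),np.array(c['D'],float))[0,0]
    return np.array([p[0],p[1],1.])
def px_z(c,u,v,z):  # intersect plane z
    d=R(c)@ray(c,u,v); o=np.array(c['xyz'],float); return o+d*(z-o[2])/d[2]
def px_d(c,u,v):
    zz=c['range_z'][int(round(v)),int(round(u))]; return np.array(c['xyz'])+R(c)@ray(c,u,v)*zz
def crop(c,u0,v0,u1,v1,k,name):
    im=c['frame'][v0:v1,u0:u1,::-1]; cv2.imwrite('pics/'+name+'.png',cv2.resize(im,None,fx=k,fy=k,interpolation=cv2.INTER_CUBIC))
E
python3 - <<'E'
from h import *
for n in('scene','top'):
    c=cap(n,n+'0'); print(n,c['xyz'],R(c).round(3).tolist(),c['intrinsics'],c['D'])
print(r.get_obs(), r.grip_point_offset)
E
```

```text
scene [1.23866086 0.44120268 0.82828485] [[-0.578, 0.579, -0.575], [0.816, 0.397, -0.42], [-0.015, -0.712, -0.702]] [[487.99607538   0.         274.1706543 ]
 [  0.         487.99607538 205.42472628]
 [  0.           0.           1.        ]] [-0.14757804  0.          0.          0.          0.        ]
top [ 0.47379377 -0.04476314  0.80205469] [[-0.005, -0.988, 0.153], [-1.0, 0.003, -0.012], [0.012, -0.153, -0.988]] [[405.85917306   0.         274.39655291]
 [  0.         405.85917306 209.76242581]
 [  0.           0.           1.        ]] [0.0375539 0.        0.        0.        0.       ]
{'time': 0.1, 'q': array([ 1.66169227e+00,  4.07253373e-02,  8.38992096e-02, -3.88795616e-04,
       -1.61551555e+00, -3.33728884e-01]), 'qd': array([-1.07125649e-03, -8.83343190e-04,  2.94884071e-03,  9.89394906e-04,
       -3.25402189e-05, -4.02195646e-04]), 'joint_torque': array([-4.76670320e-03, -3.69350266e+01,  3.48276401e+01,  6.95181280e+00,
       -4.62120166e-03, -3.67003452e-06]), 'tcp_pos': array([0.14412071, 0.58212017, 0.23039121]), 'eef_rot': array([-0.55646268, -0.43537986,  0.55728596, -0.43614908]), 'wrist_force': array([-0.41712302, -0.48610709, -0.683933  ]), 'moment': array([0.02543957, 0.0020062 , 0.00147292]), 'grip_width': 0.9990239642388459} 0.0187
```

View pics/top0.png

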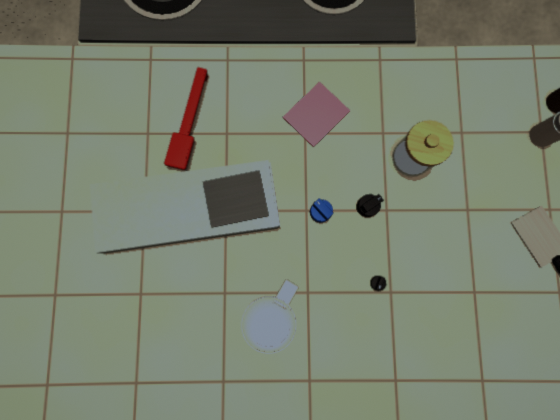

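View pics/scene0.png

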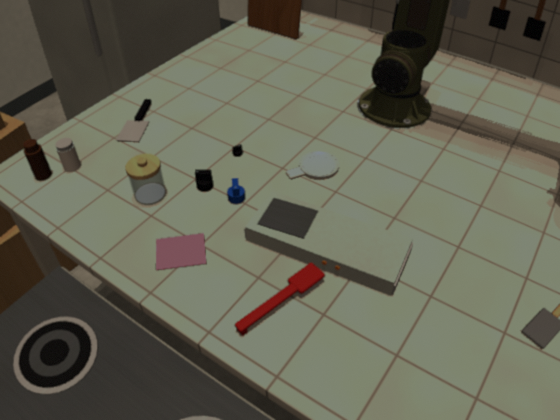

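```bash
python3 - <<'E'
from h import *
c=load('top')
crop(c,80,150,290,260,3.8,'c1'); crop(c,290,170,430,300,4.5,'c2')
s=load('scene')
crop(s,180,130,420,290,3.3,'c3')
for n,u,v in [('cover',236,199),('console',150,210),('big',369,205),('small',378,283),('blue',321,211),('jar',430,142),('dish',268,323),('tab',288,291)]:
    print(n,px_d(c,u,v).round(4))
E
```

```text
cover [0.6108 0.0178 0.0517]
console [0.592  0.1799 0.0417]
big [ 0.599  -0.2323  0.0493]
small [ 0.4541 -0.249   0.0249]
blue [ 0.5879 -0.1417  0.0492]
jar [ 0.7015 -0.3292  0.1098]
dish [ 0.3797 -0.0415  0.0046]
tab [ 0.4391 -0.0801  0.0061]
```

View pics/c1.png

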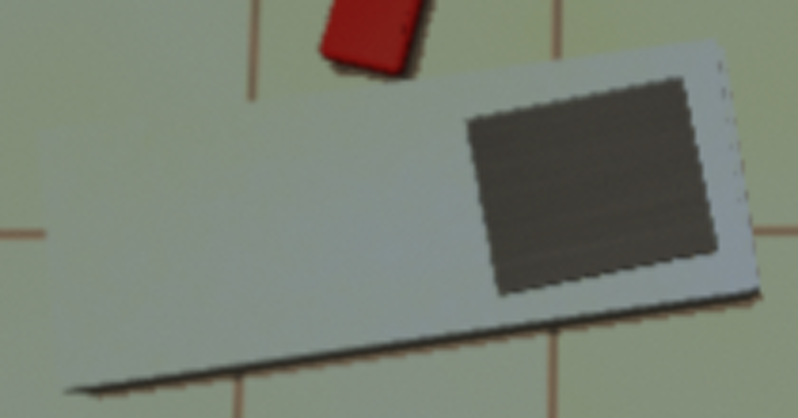

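View pics/c2.png

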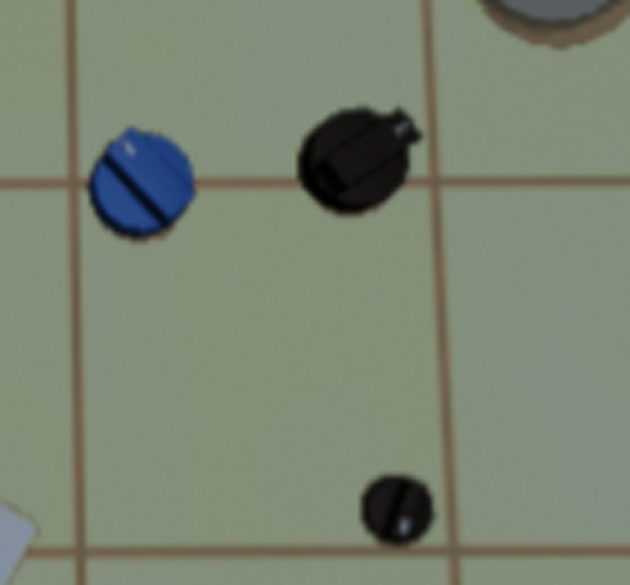

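View pics/c3.png

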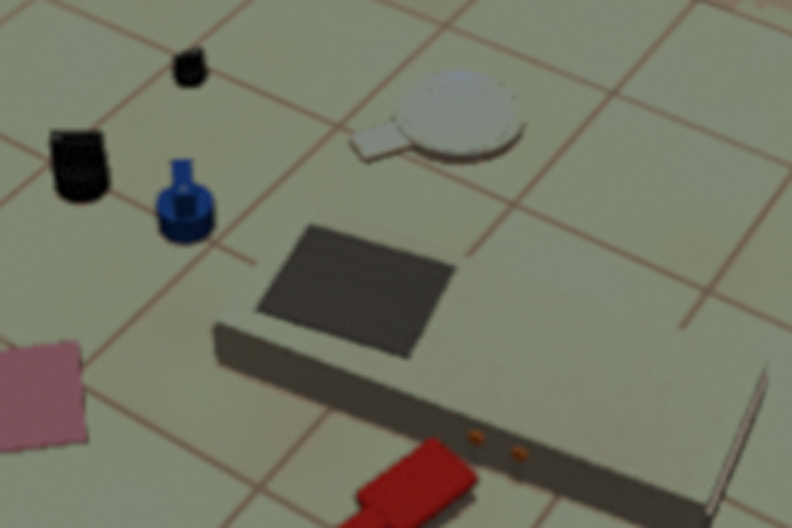

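```bash
cat >> h.py <<'E'
def cloud(c):
    h,w=c['range_z'].shape
    uv=np.stack(np.meshgrid(np.arange(w),np.arange(h)),-1).reshape(-1,1,2).astype(float)
    p=cv2.undistortPoints(uv,np.array(c['intrinsics'],float),np.array(c['D'],float))[:,0]
    z=c['range_z'].reshape(-1)
    P=np.c_[p*z[:,None],z]@R(c).T+np.array(c['xyz']); P[z==0]=np.nan
    return P.reshape(h,w,3)
E
python3 - <<'E'
from h import *
c=load('top')
f=lambda a,b:(80+a/3.8-.4,150+b/3.8-.4)
con=np.array([px_z(c,*f(*p),.045)[:2] for p in [(45,125),(718,42),(760,292),(65,388)]])
cov=np.array([px_z(c,*f(*p),.049)[:2] for p in [(467,120),(683,78),(717,248),(499,295)]])
for q in(con,cov):
    print(q.round(4).tolist(),'mean',q.mean(0).round(4)); 
    for i in range(4):
        d=q[i]-q[(i+1)%4]; print(np.linalg.norm(d).round(4), np.arctan2(-d[0],d[1]).round(3))
P=cloud(c)
m=(P[...,2]>.033)&(P[...,2]<.062)&(P[...,0]>.45)&(P[...,0]<.75)&(P[...,1]>-.1)&(P[...,1]<.35)
m=cv2.morphologyEx(m.astype(np.uint8),cv2.MORPH_OPEN,np.ones((5,5)))>0
print(cv2.minAreaRect(P[m][:,:2].astype(np.float32)*1000), np.nanmedian(P[m][:,2]))
d=(c['frame'].sum(2)<260)
mm=m&(c['frame'][...,2]<80)&(P[...,1]<.12)
mm=cv2.morphologyEx(mm.astype(np.uint8),cv2.MORPH_OPEN,np.ones((5,5)))>0
print('cov',cv2.minAreaRect(P[mm][:,:2].astype(np.float32)*1000),np.median(P[mm][:,2]))
for n in('top','scene'):
    c=load(n);P=cloud(c)
    k=(abs(P[...,0]-.6)<.05)&(abs(P[...,1]+.232)<.05)&(P[...,2]>.008)
    a=P[k]; print(n,len(a),a.min(0),a.max(0))
    b=a[a[:,2]>.042]; mu=b.mean(0); w,v=np.linalg.eigh(np.cov((b-mu)[:,:2].T)); print('bar',len(b),mu,np.sqrt(w*12),v[:,1],cv2.minAreaRect(b[:,:2].astype(np.float32)*1000), np.median(b[:,2]))
    s=a[(a[:,2]<.03)]; print('skirt',cv2.minEnclosingCircle(s[:,:2].astype(np.float32)*1000), len(s))
E
```

```text
[[0.6443, 0.29], [0.6868, -0.0435], [0.5595, -0.0638], [0.5144, 0.2723]] mean [0.6012 0.1137]
0.3362 0.127
0.1289 -1.412
0.3391 -3.008
0.1311 1.707
[[0.6457, 0.0816], [0.6671, -0.0259], [0.5809, -0.0427], [0.5581, 0.0641]] mean [0.613  0.0193]
0.1096 0.196
0.0878 -1.378
0.1092 -2.931
0.0894 1.768
((601.69140625, 115.55734252929688), (131.42466735839844, 344.9925537109375), 8.245329856872559) 0.044471432700611824
cov ((612.8975830078125, 19.85442352294922), (89.14738464355469, 110.68875885009766), 11.459775924682617) 0.04806282852652233
top 458 [ 0.58293979 -0.25971868  0.00898619] [ 0.6249123  -0.21766981  0.05373628]
bar 179 [ 0.60428571 -0.2385331   0.04904016] [0.01575762 0.0407796 ] [-0.56185084  0.82723856] ((604.506591796875, -238.69244384765625), (15.60527229309082, 39.1885986328125), 33.17380905151367) 0.049159178431870565
skirt ((604.382568359375, -238.86404418945312), 21.755064010620117) 264
scene 343 [ 0.58594788 -0.2587563   0.0082003 ] [ 0.62626612 -0.2144972   0.05569834]
bar 121 [ 0.60436291 -0.23687051  0.04926754] [0.02076305 0.04072236] [-0.59484414  0.80384106] ((602.5676879882812, -238.1219940185547), (23.0209903717041, 39.813533782958984), 41.2896614074707) 0.04985657197589122
skirt ((606.1355590820312, -235.9833984375), 22.45903205871582) 161
```

```bash
cat >> h.py <<'E'
from scipy.spatial.transform import Rotation as Ro
def st():
    o=r.get_obs(); M=Ro.from_quat(o['eef_rot']).as_matrix()
    print('t',round(o['time'],2),'tcp',o['tcp_pos'].round(4),'F',o['wrist_force'].round(1),'g',round(o['grip_width'],3),'q',o['q'].round(2)); print(M.round(4).tolist()); return o,M
def to(p,jaw=None):
    """deltas (cm) to world p, turn (rad) to bring tool z to world angle jaw mod pi"""
    o,M=st(); d=M.T@(np.array(p)-o['tcp_pos'])*100; print('dxyz cm',d.round(2))
    if jaw is not None:
        v=M.T@np.array([np.cos(jaw),np.sin(jaw),0]); t=np.arctan2(-v[1],v[2]); t=(t+np.pi/2)%np.pi-np.pi/2; print('turn',round(t,3),'or',round(t-np.sign(t)*np.pi,3))
E
python3 -c "
from h import *
to([.613,.0195,.15],0.135+np.pi/2)
to([.613,.0195,.15],0.135)"
```

```text
t 0.1 tcp [0.1441 0.5821 0.2304] F [-0.4 -0.5 -0.7] g 0.999 q [ 1.66  0.04  0.08 -0.   -1.62 -0.33]
[[-0.0002, 0.9707, -0.2404], [-0.0016, -0.2404, -0.9707], [-1.0, 0.0001, 0.0016]]
dxyz cm [ 8.12 59.04 43.33]
turn -0.378 or 2.764
t 0.1 tcp [0.1441 0.5821 0.2304] F [-0.4 -0.5 -0.7] g 0.999 q [ 1.66  0.04  0.08 -0.   -1.62 -0.33]
[[-0.0002, 0.9707, -0.2404], [-0.0016, -0.2404, -0.9707], [-1.0, 0.0001, 0.0016]]
dxyz cm [ 8.12 59.04 43.33]
turn 1.193 or -1.949
```

Call:
drive_tool:
  deltas:
    - {"dx":0,"dy":59.0,"dz":43.3,"turn":1.19,"grip":0}
    - {"dx":0,"dy":59.0,"dz":43.3,"turn":1.19,"grip":0}
    - {"dx":0,"dy":59.0,"dz":43.3,"turn":1.19,"grip":0}
    - {"dx":0,"dy":59.0,"dz":43.3,"turn":1.19,"grip":0}
    - {"dx":0,"dy":59.0,"dz":43.3,"turn":1.19,"grip":0}
    - {"dx":0,"dy":59.0,"dz":43.3,"turn":1.19,"grip":0}
    - {"dx":4,"dy":59.0,"dz":43.3,"turn":1.19,"grip":0}
    - {"dx":8,"dy":59.0,"dz":43.3,"turn":1.19,"grip":0}
    - {"dx":8,"dy":59.0,"dz":43.3,"turn":1.19,"grip":0}
    - {"dx":8,"dy":59.0,"dz":43.3,"turn":1.19,"grip":0}
    - {"dx":8,"dy":59.0,"dz":43.3,"turn":1.19,"grip":0}
    - {"dx":8,"dy":59.0,"dz":43.3,"turn":1.19,"grip":0}
    - {"dx":8,"dy":59.0,"dz":43.3,"turn":1.19,"grip":0}
    - {"dx":8,"dy":59.0,"dz":43.3,"turn":1.19,"grip":0}
    - {"dx":8,"dy":59.0,"dz":43.3,"turn":1.19,"grip":0}
    - {"dx":8,"dy":59.0,"dz":43.3,"turn":1.19,"grip":0}
    - {"dx":8,"dy":59.0,"dz":43.3,"turn":1.19,"grip":0}
    - {"dx":8,"dy":59.0,"dz":43.3,"turn":1.19,"grip":0}

```text
time: 1.9
tcp_pos: [0.6126, 0.0208, 0.1515]
eef_rot: [0.705, 0.049, -0.705, 0.049]
wrist_force: [-0.7, 0.2, 0.1]
grip_width: 0.004
```

```bash
python3 -c "
from h import *
to([.613,.0195,.055],0.135)"
```

```text
t 1.9 tcp [0.6126 0.0208 0.1515] F [-0.7  0.2  0.1] g 0.004 q [ 0.36  0.08 -0.02 -0.   -1.47 -0.22]
[[0.0002, 0.1381, -0.9904], [0.0001, -0.9904, -0.1381], [-1.0, -0.0001, -0.0002]]
dxyz cm [ 9.65  0.14 -0.02]
turn 0.004 or -3.138
```

Call:
drive_tool:
  deltas:
    - {"dx":4,"grip":0}
    - {"dx":8}
    - {"dx":9.5}
    - {"dx":9.8}
    - {"dx":9.9}
    - {"dx":9.9}
    - {"dx":9.9}

```text
invalid input
```

Call:
drive_tool:
  deltas:
    - {"dx":0.1}
    - {"dx":0.15}
    - {"dx":0.2}
    - {"dx":0.2}

```text
invalid input
```

Call:
drive_tool:
  deltas:
    - {"dx":4,"dy":0,"dz":0,"turn":0,"grip":0}
    - {"dx":8,"dy":0,"dz":0,"turn":0,"grip":0}
    - {"dx":9.5,"dy":0,"dz":0,"turn":0,"grip":0}
    - {"dx":9.9,"dy":0,"dz":0,"turn":0,"grip":0}
    - {"dx":9.9,"dy":0,"dz":0,"turn":0,"grip":0}
    - {"dx":9.9,"dy":0,"dz":0,"turn":0,"grip":0}

```text
time: 2.5
tcp_pos: [0.6142, 0.0207, 0.0551]
eef_rot: [0.707, 0.049, -0.704, 0.049]
wrist_force: [0.4, -0.6, -0.1]
grip_width: -0.001
```

Call:
drive_tool:
  deltas:
    - {"dx":0.1,"dy":0,"dz":0,"turn":0,"grip":0}
    - {"dx":0.2,"dy":0,"dz":0,"turn":0,"grip":0}
    - {"dx":0.2,"dy":0,"dz":0,"turn":0,"grip":0}

```text
time: 2.8
tcp_pos: [0.613, 0.0202, 0.0507]
eef_rot: [0.706, 0.049, -0.705, 0.049]
wrist_force: [0.1, -1.1, -1.1]
grip_width: 0.001
```

Call:
drive_tool:
  deltas:
    - {"dx":0.05,"dy":0,"dz":0,"turn":0,"grip":0}
    - {"dx":0.1,"dy":0,"dz":0,"turn":0,"grip":0}
    - {"dx":0.1,"dy":0,"dz":0,"turn":0,"grip":0}
    - {"dx":0.1,"dy":0,"dz":0,"turn":0,"grip":0}

```text
time: 3.2
tcp_pos: [0.6128, 0.0202, 0.0493]
eef_rot: [-0.705, -0.049, 0.705, -0.049]
wrist_force: [-0.3, -0.4, 0.9]
grip_width: -0.0
```

Call:
drive_tool:
  deltas:
    - {"dx":0.05,"dy":0,"dz":0,"turn":0,"grip":0}
    - {"dx":0.1,"dy":0,"dz":0,"turn":0,"grip":0}
    - {"dx":0.1,"dy":0,"dz":0,"turn":0,"grip":0}
    - {"dx":0.1,"dy":0,"dz":0,"turn":0,"grip":0}

```text
time: 3.6
tcp_pos: [0.6131, 0.0202, 0.0492]
eef_rot: [0.706, 0.049, -0.705, 0.049]
wrist_force: [-2.0, -0.3, 5.1]
grip_width: 0.001
```

Call:
drive_tool:
  deltas:
    - {"dx":0.05,"dy":0,"dz":0,"turn":0,"grip":0}
    - {"dx":0.1,"dy":0,"dz":0,"turn":0,"grip":0}
    - {"dx":0.12,"dy":0,"dz":0,"turn":0,"grip":0}
    - {"dx":0.12,"dy":0,"dz":0,"turn":0,"grip":0}

```text
time: 4.0
tcp_pos: [0.6136, 0.0201, 0.0491]
eef_rot: [0.706, 0.049, -0.705, 0.049]
wrist_force: [-2.9, -0.0, 9.1]
grip_width: 0.001
```

Call:
drive_tool:
  deltas:
    - {"dx":0,"dy":-0.3,"dz":0,"turn":0,"grip":0}
    - {"dx":0,"dy":-0.8,"dz":0,"turn":0,"grip":0}
    - {"dx":0,"dy":-1.6,"dz":0,"turn":0,"grip":0}
    - {"dx":0,"dy":-2.4,"dz":0,"turn":0,"grip":0}
    - {"dx":0,"dy":-3.2,"dz":0,"turn":0,"grip":0}
    - {"dx":0,"dy":-4.0,"dz":0,"turn":0,"grip":0}
    - {"dx":0,"dy":-4.0,"dz":0,"turn":0,"grip":0}
    - {"dx":0,"dy":-4.0,"dz":0,"turn":0,"grip":0}

```text
time: 4.8
tcp_pos: [0.6086, 0.0606, 0.0492]
eef_rot: [0.707, 0.049, -0.704, 0.049]
wrist_force: [-0.8, 3.0, 8.9]
grip_width: 0.004
```

```bash
python3 -c "
from h import *
st(); c=cap('top'); crop(c,80,100,290,260,3.8,'c4'); c=cap('scene','s4')"
```

```text
t 4.8 tcp [0.6086 0.0606 0.0492] F [-0.8  3.   8.9] g 0.004 q [ 0.43  0.12 -0.16  0.   -1.28 -0.29]
[[0.0038, 0.1384, -0.9904], [0.0008, -0.9904, -0.1384], [-1.0, -0.0003, -0.0039]]
```

View pics/c4.png

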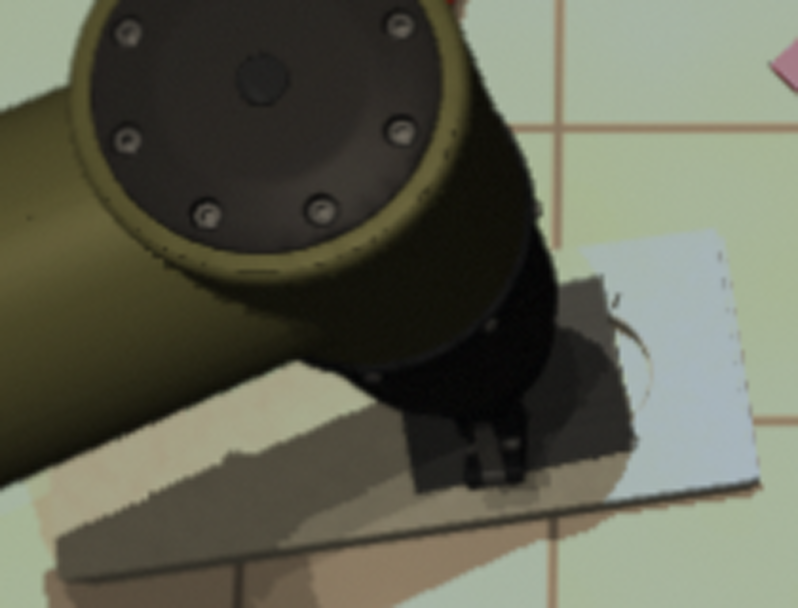

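View pics/s4.png

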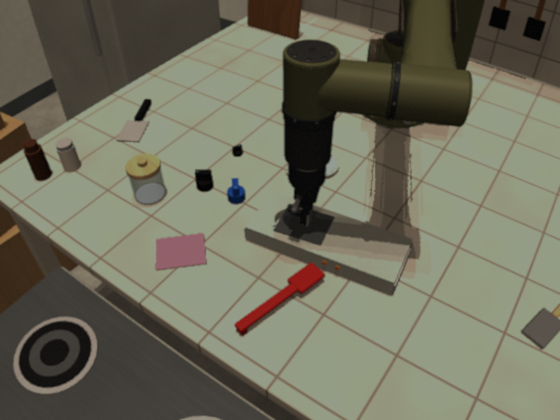

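Call:
drive_tool:
  deltas:
    - {"dx":0,"dy":-0.5,"dz":0,"turn":0,"grip":0}
    - {"dx":0,"dy":-1.3,"dz":0,"turn":0.01,"grip":0}
    - {"dx":0,"dy":-2.3,"dz":0,"turn":0.01,"grip":0}
    - {"dx":0,"dy":-3.3,"dz":0,"turn":0.02,"grip":0}
    - {"dx":0,"dy":-4.3,"dz":0,"turn":0.02,"grip":0}
    - {"dx":0,"dy":-5.3,"dz":0,"turn":0.03,"grip":0}
    - {"dx":0,"dy":-6.3,"dz":0,"turn":0.03,"grip":0}
    - {"dx":0,"dy":-7.3,"dz":0,"turn":0.04,"grip":0}
    - {"dx":0,"dy":-7.3,"dz":0,"turn":0.04,"grip":0}

```text
time: 5.8
tcp_pos: [0.5985, 0.1334, 0.0492]
eef_rot: [0.708, 0.035, -0.705, 0.035]
wrist_force: [-1.0, 2.1, 8.4]
grip_width: 0.002
```

Call:
drive_tool:
  deltas:
    - {"dx":0,"dy":-0.5,"dz":0,"turn":0,"grip":0}
    - {"dx":0,"dy":-1.3,"dz":0.05,"turn":0.01,"grip":0}
    - {"dx":0,"dy":-2.3,"dz":0.1,"turn":0.01,"grip":0}
    - {"dx":0,"dy":-3.3,"dz":0.1,"turn":0.02,"grip":0}
    - {"dx":0,"dy":-4.3,"dz":0.15,"turn":0.02,"grip":0}
    - {"dx":0,"dy":-5.3,"dz":0.2,"turn":0.02,"grip":0}
    - {"dx":0,"dy":-6.3,"dz":0.2,"turn":0.02,"grip":0}
    - {"dx":0,"dy":-7.1,"dz":0.25,"turn":0.02,"grip":0}
    - {"dx":0,"dy":-7.1,"dz":0.25,"turn":0.02,"grip":0}
    - {"dx":0,"dy":-7.1,"dz":0.25,"turn":0.02,"grip":0}

```text
time: 6.8
tcp_pos: [0.5891, 0.2037, 0.0492]
eef_rot: [0.708, 0.028, -0.705, 0.027]
wrist_force: [-1.2, 1.9, 7.8]
grip_width: -0.002
```

Call:
drive_tool:
  deltas:
    - {"dx":-1,"dy":0,"dz":0,"turn":0,"grip":0}
    - {"dx":-4,"dy":0,"dz":0,"turn":0,"grip":0}
    - {"dx":-8,"dy":0,"dz":0,"turn":0,"grip":0}
    - {"dx":-12,"dy":0,"dz":0,"turn":0,"grip":0}
    - {"dx":-12,"dy":0,"dz":0,"turn":0,"grip":0}
    - {"dx":-12,"dy":0,"dz":0,"turn":0,"grip":3}

```text
time: 7.4
tcp_pos: [0.5881, 0.2028, 0.1682]
eef_rot: [0.707, 0.028, -0.706, 0.027]
wrist_force: [0.2, 0.3, -1.3]
grip_width: 0.159
```

```bash
python3 -c "
from h import *
to([.6044,-.2385,.11],0.594)
c=cap('top','t5'); crop(c,80,100,290,260,3.8,'c5'); c=cap('scene'); crop(c,220,170,440,310,3.6,'c6')"
```

```text
t 7.4 tcp [0.5881 0.2028 0.1682] F [ 0.2  0.3 -1.3] g 0.159 q [ 0.65  0.1   0.03 -0.   -1.5  -0.58]
[[0.0014, 0.0777, -0.997], [0.0015, -0.997, -0.0777], [-1.0, -0.0014, -0.0015]]
dxyz cm [ 5.76 44.14  1.82]
turn -0.516 or 2.625
```

View pics/c5.png

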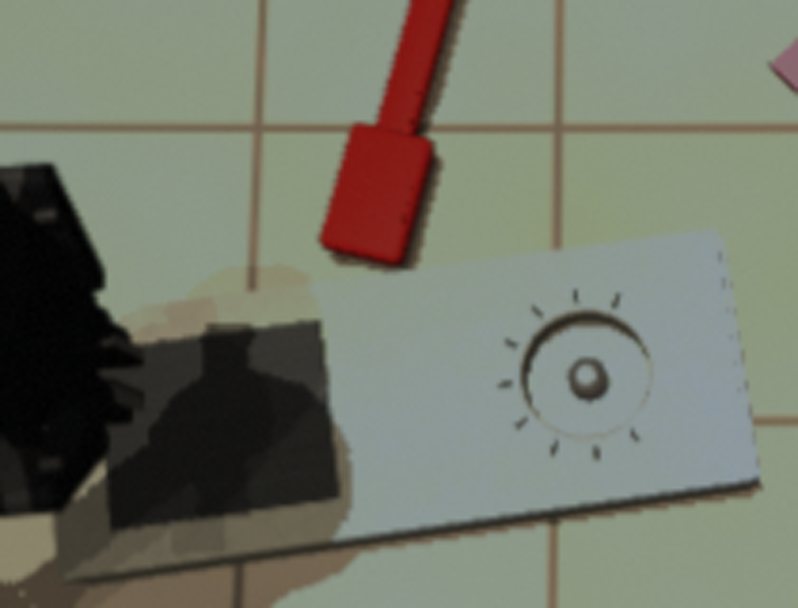

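View pics/c6.png

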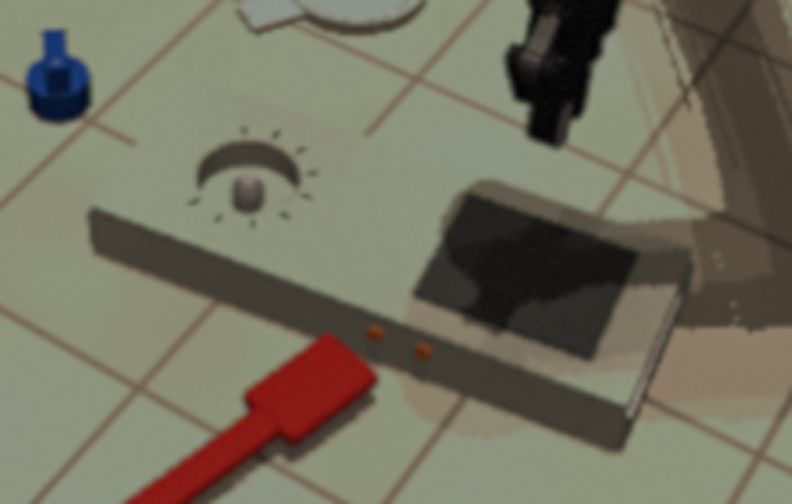

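```bash
python3 -c "
from h import *
c=load('top'); f=lambda a,b:(80+a/3.8-.4,100+b/3.8-.4)
print('rim',px_z(c,*f(587,375),.045),px_z(c,*f(521,375),.045),px_z(c,*f(653,375),.045),'tip',px_z(c,*f(590,378),.042))
s=load('scene'); g=lambda a,b:(220+a/3.6-.4,170+b/3.6-.4)
print('tip s',px_z(s,*g(248,180),.042), 'rim s', px_z(s,*g(247,183),.045))
P=cloud(c); k=(np.hypot(P[...,0]-.614,P[...,1]-.02)<.018)&(P[...,2]>.030); print(P[k].mean(0),k.sum(),P[k][:,2].max())
k=(np.hypot(P[...,0]-.614,P[...,1]-.02)<.04)&(P[...,2]<.035); print(cv2.minEnclosingCircle(P[k][:,:2].astype('f4')*1000),np.median(P[k][:,2]))
"
```

```text
rim [0.61342929 0.02200021 0.045     ] [0.61351497 0.05478417 0.045     ] [ 0.6133404 -0.0108486  0.045    ] tip [0.61245399 0.02075228 0.042     ]
tip s [0.61263319 0.02305323 0.042     ] rim s [0.61748796 0.02557464 0.045     ]
[0.61381857 0.02197641 0.03805859] 85 0.044104299773695566
((615.6301879882812, 23.03302764892578), 31.83892250061035) 0.02014880132993574
```

Call:
drive_tool:
  deltas:
    - {"dx":0,"dy":5,"dz":0,"turn":-0.08,"grip":4}
    - {"dx":0,"dy":44.1,"dz":1.8,"turn":-0.52,"grip":4}
    - {"dx":0,"dy":44.1,"dz":1.8,"turn":-0.52,"grip":4}
    - {"dx":0,"dy":44.1,"dz":1.8,"turn":-0.52,"grip":4}
    - {"dx":0,"dy":44.1,"dz":1.8,"turn":-0.52,"grip":4}
    - {"dx":0,"dy":44.1,"dz":1.8,"turn":-0.52,"grip":4}
    - {"dx":0,"dy":44.1,"dz":1.8,"turn":-0.52,"grip":4}
    - {"dx":0,"dy":44.1,"dz":1.8,"turn":-0.52,"grip":4}
    - {"dx":0,"dy":44.1,"dz":1.8,"turn":-0.52,"grip":4}
    - {"dx":0,"dy":44.1,"dz":1.8,"turn":-0.52,"grip":4}
    - {"dx":0,"dy":44.1,"dz":1.8,"turn":-0.52,"grip":4}
    - {"dx":0,"dy":44.1,"dz":1.8,"turn":-0.52,"grip":4}
    - {"dx":0,"dy":44.1,"dz":1.8,"turn":-0.52,"grip":4}
    - {"dx":0,"dy":44.1,"dz":1.8,"turn":-0.52,"grip":4}
    - {"dx":0,"dy":44.1,"dz":1.8,"turn":-0.52,"grip":4}

```text
time: 9.0
tcp_pos: [0.6045, -0.2376, 0.1674]
eef_rot: [0.676, 0.209, -0.675, 0.209]
wrist_force: [-0.5, -0.2, -0.4]
grip_width: 0.471
```

```bash
python3 -c "
from h import *
to([.6044,-.2385,.03],0.594)
c=cap('top','t7')
c=cap('scene','s7'); crop(c,130,80,320,230,4,'c7')"
```

```text
t 9.0 tcp [ 0.6045 -0.2376  0.1674] F [-0.5 -0.2 -0.4] g 0.471 q [-0.07  0.17  0.11  0.   -1.51  0.67]
[[0.0003, 0.5641, -0.8257], [-0.0001, -0.8257, -0.5641], [-1.0, 0.0003, -0.0002]]
dxyz cm [13.74  0.07  0.06]
turn 0.005 or -3.136
```

View pics/c7.png

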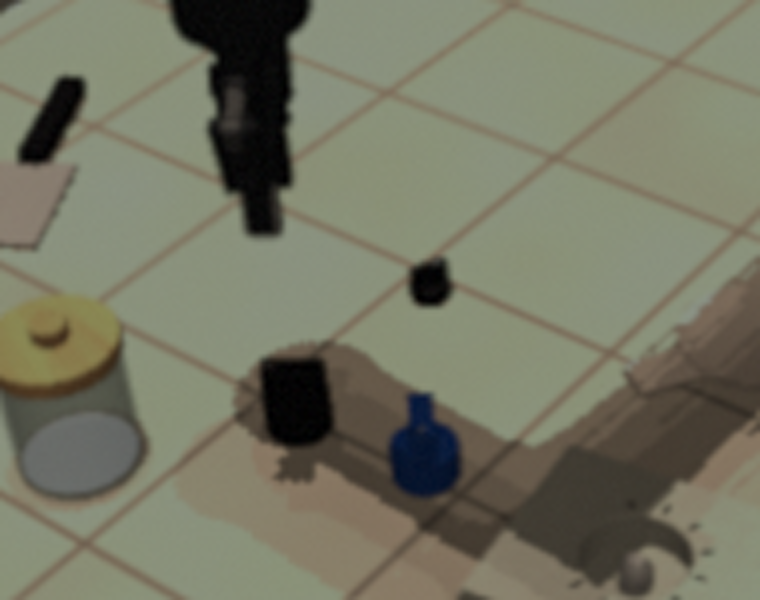

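View pics/t7.png

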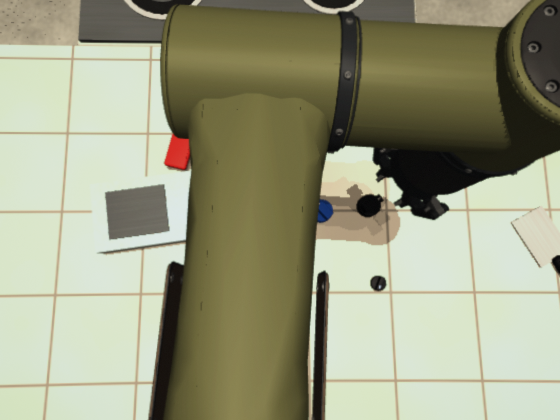

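Call:
drive_tool:
  deltas:
    - {"dx":4.5,"dy":0,"dz":0,"turn":0,"grip":4}
    - {"dx":8.5,"dy":0.05,"dz":0.05,"turn":0,"grip":4}
    - {"dx":11,"dy":0.05,"dz":0.05,"turn":0,"grip":4}
    - {"dx":12.5,"dy":0.05,"dz":0.05,"turn":0,"grip":4}
    - {"dx":13.5,"dy":0.05,"dz":0.05,"turn":0,"grip":4}
    - {"dx":13.7,"dy":0.05,"dz":0.05,"turn":0,"grip":4}
    - {"dx":13.7,"dy":0.05,"dz":0.05,"turn":0,"grip":4}
    - {"dx":13.7,"dy":0.05,"dz":0.05,"turn":0,"grip":4}

```text
time: 9.9
tcp_pos: [0.6051, -0.2394, 0.0319]
eef_rot: [0.677, 0.208, -0.675, 0.209]
wrist_force: [0.5, -0.1, 0.2]
grip_width: 0.471
```

```bash
python3 -c "
from h import *
st(); c=cap('scene'); crop(c,150,120,290,225,5.6,'c8')"
```

```text
t 9.9 tcp [ 0.6051 -0.2394  0.0319] F [ 0.5 -0.1  0.2] g 0.471 q [-0.07  0.23 -0.07  0.   -1.27  0.67]
[[0.0025, 0.5631, -0.8264], [-0.0007, -0.8264, -0.5631], [-1.0, 0.002, -0.0017]]
```

View pics/c8.png

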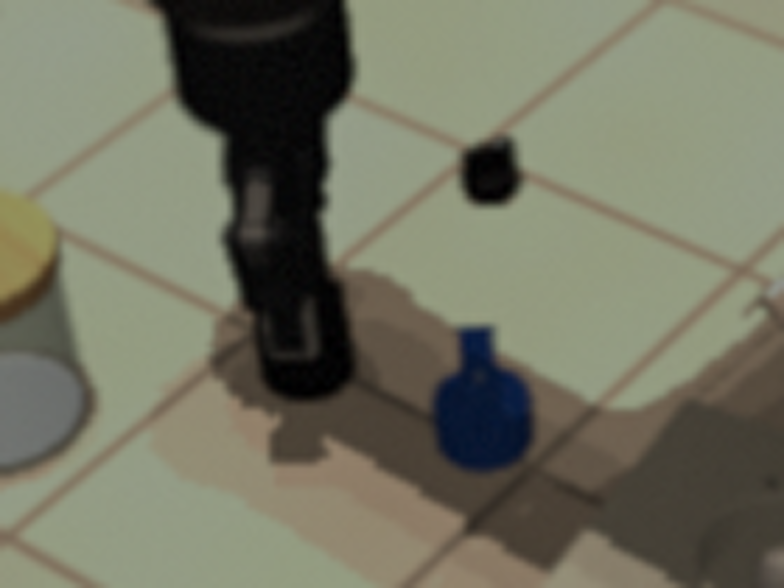

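Fingers straddle the bar at about crop (300,330). Close.

Call:
drive_tool:
  deltas:
    - {"dx":0,"dy":0,"dz":0,"turn":0,"grip":2.5}
    - {"dx":0,"dy":0,"dz":0,"turn":0,"grip":1.0}
    - {"dx":0,"dy":0,"dz":0,"turn":0,"grip":1.0}
    - {"dx":0,"dy":0,"dz":0,"turn":0,"grip":1.0}
    - {"dx":0,"dy":0,"dz":0,"turn":0,"grip":1.0}
    - {"dx":0,"dy":0,"dz":0,"turn":0,"grip":1.0}
  squeeze: 40

```text
time: 10.55
tcp_pos: [0.6044, -0.2394, 0.0309]
eef_rot: [0.676, 0.208, -0.675, 0.209]
wrist_force: [-0.6, 0.5, 4.9]
grip_width: 0.181
```

Call:
drive_tool:
  deltas:
    - {"dx":-0.5,"dy":0,"dz":0,"turn":0,"grip":1.0}
    - {"dx":-2,"dy":0,"dz":0,"turn":0,"grip":1.0}
    - {"dx":-4.5,"dy":0,"dz":0,"turn":0,"grip":1.0}
    - {"dx":-7.5,"dy":0,"dz":0,"turn":0,"grip":1.0}
    - {"dx":-10,"dy":0,"dz":0,"turn":0,"grip":1.0}
    - {"dx":-10,"dy":0,"dz":0,"turn":0,"grip":1.0}
    - {"dx":-10,"dy":0,"dz":0,"turn":0,"grip":1.0}

```text
time: 11.25
tcp_pos: [0.6044, -0.2391, 0.1312]
eef_rot: [0.676, 0.208, -0.675, 0.208]
wrist_force: [0.3, -0.5, -1.3]
grip_width: 0.175
```

```bash
python3 -c "
from h import *
to([.6133,.022,.11],0.594); c=cap('scene'); crop(c,150,80,290,225,4.1,'c9')"
```

```text
t 11.25 tcp [ 0.6044 -0.2391  0.1312] F [ 0.3 -0.5 -1.3] g 0.175 q [-0.07  0.18  0.06 -0.   -1.44  0.67]
[[0.0015, 0.5629, -0.8265], [0.0001, -0.8265, -0.5629], [-1.0, 0.0007, -0.0013]]
dxyz cm [  2.12 -21.08 -15.43]
turn 0.004 or -3.138
```

View pics/c9.png

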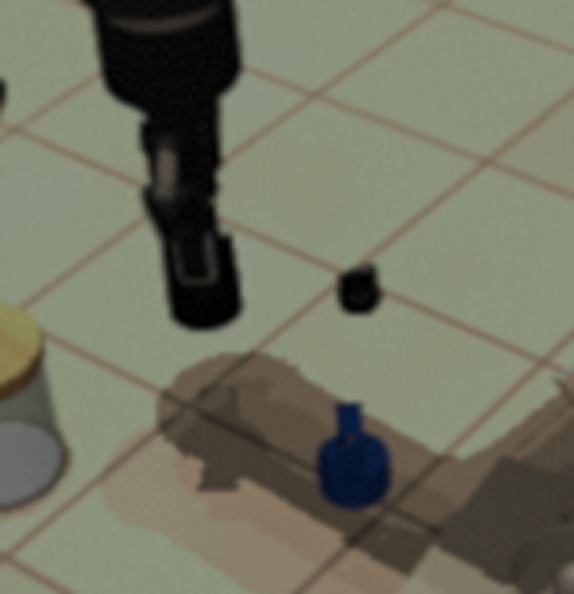

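Call:
drive_tool:
  deltas:
    - {"dx":0,"dy":-1.6,"dz":-1.2,"turn":0,"grip":1.0}
    - {"dx":0,"dy":-4,"dz":-2.9,"turn":0,"grip":1.0}
    - {"dx":0,"dy":-7,"dz":-5.1,"turn":0,"grip":1.0}
    - {"dx":0,"dy":-10,"dz":-7.3,"turn":0,"grip":1.0}
    - {"dx":0,"dy":-13,"dz":-9.5,"turn":0,"grip":1.0}
    - {"dx":0,"dy":-16,"dz":-11.7,"turn":0,"grip":1.0}
    - {"dx":0,"dy":-18.5,"dz":-13.5,"turn":0,"grip":1.0}
    - {"dx":0,"dy":-20.2,"dz":-14.8,"turn":0,"grip":1.0}
    - {"dx":0,"dy":-21.1,"dz":-15.4,"turn":0,"grip":1.0}
    - {"dx":1.5,"dy":-21.1,"dz":-15.4,"turn":0,"grip":1.0}
    - {"dx":2.5,"dy":-21.1,"dz":-15.4,"turn":0,"grip":1.0}
    - {"dx":2.5,"dy":-21.1,"dz":-15.4,"turn":0,"grip":1.0}
    - {"dx":2.5,"dy":-21.1,"dz":-15.4,"turn":0,"grip":1.0}

```text
time: 12.6
tcp_pos: [0.6123, 0.0207, 0.1043]
eef_rot: [-0.675, -0.208, 0.676, -0.208]
wrist_force: [0.5, 0.3, -0.4]
grip_width: 0.175
```

```bash
python3 -c "
from h import *
to([.6133,.022,.055]); c=cap('scene'); crop(c,220,150,380,270,4.8,'c10'); c=cap('top');crop(c,180,130,320,260,4.5,'c11')
P=cloud(load('scene')); k=(np.hypot(P[...,0]-.6133,P[...,1]-.022)<.045)&(P[...,2]>.055)&(P[...,2]<.1)
print(k.sum()); a=P[k]; b=a[(a[:,2]<.095)]; print(a.min(0),a.max(0))
from scipy.optimize import least_squares
b=a[(a[:,2]>.076)&(a[:,2]<.094)];
s=least_squares(lambda p:np.hypot(b[:,0]-p[0],b[:,1]-p[1])-.022,[.613,.022],loss='soft_l1',f_scale=.002); print('skirt axis fit',s.x,len(b))
"
```

```text
t 12.6 tcp [0.6123 0.0207 0.1043] F [ 0.5  0.3 -0.4] g 0.175 q [ 0.36  0.1  -0.09  0.   -1.39  0.24]
[[-0.0014, 0.5619, -0.8272], [-0.0009, -0.8272, -0.5619], [-1.0, -0.0001, 0.0017]]
dxyz cm [ 4.93 -0.05 -0.17]
179
[0.60152491 0.00073418 0.0723415 ] [0.63540754 0.04440945 0.09998157]
skirt axis fit [0.61088239 0.02136003] 116
```

View pics/c10.png

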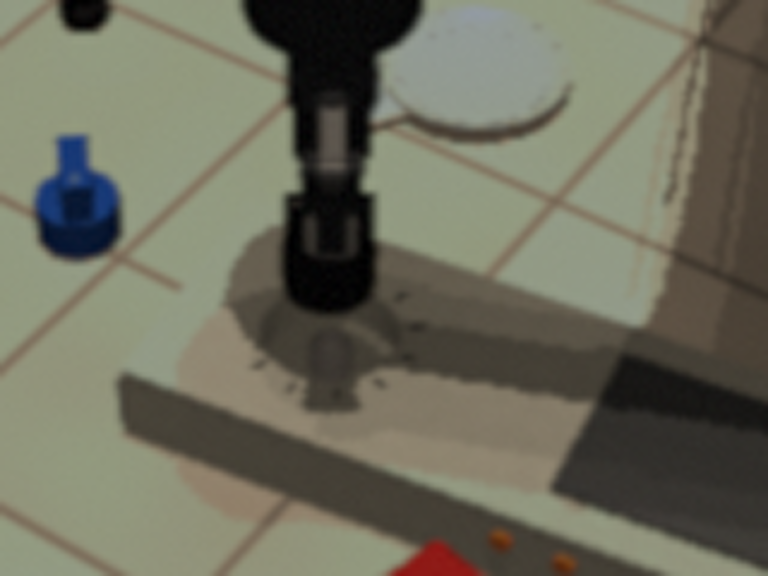

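View pics/c11.png

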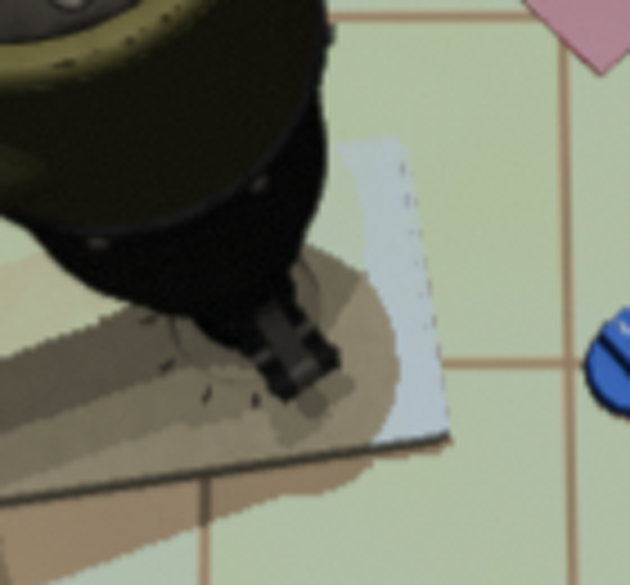

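Call:
drive_tool:
  deltas:
    - {"dx":0,"dy":-0.05,"dz":-0.2,"turn":0,"grip":1.0}
    - {"dx":1.5,"dy":-0.05,"dz":-0.2,"turn":0,"grip":1.0}
    - {"dx":2.5,"dy":-0.05,"dz":-0.2,"turn":0,"grip":1.0}
    - {"dx":2.8,"dy":-0.05,"dz":-0.2,"turn":0,"grip":1.0}
    - {"dx":2.8,"dy":-0.05,"dz":-0.2,"turn":0,"grip":1.0}
    - {"dx":2.8,"dy":-0.05,"dz":-0.2,"turn":0,"grip":1.0}

```text
time: 13.3
tcp_pos: [0.6141, 0.0234, 0.0773]
eef_rot: [0.676, 0.208, -0.676, 0.208]
wrist_force: [0.4, -1.2, -0.6]
grip_width: 0.178
```

Call:
drive_tool:
  deltas:
    - {"dx":0.3,"dy":0,"dz":0,"turn":0,"grip":1.0}
    - {"dx":0.6,"dy":0,"dz":0,"turn":0,"grip":1.0}
    - {"dx":0.8,"dy":0,"dz":0,"turn":0,"grip":1.0}
    - {"dx":0.8,"dy":0,"dz":0,"turn":0,"grip":1.0}

```text
time: 13.7
tcp_pos: [0.6138, 0.0234, 0.0687]
eef_rot: [-0.676, -0.208, 0.676, -0.208]
wrist_force: [-0.9, -0.2, -1.1]
grip_width: 0.173
```

Call:
drive_tool:
  deltas:
    - {"dx":0.2,"dy":0,"dz":0,"turn":0,"grip":1.0}
    - {"dx":0.4,"dy":0,"dz":0,"turn":0,"grip":1.0}
    - {"dx":0.6,"dy":0,"dz":0,"turn":0,"grip":1.0}
    - {"dx":0.6,"dy":0,"dz":0,"turn":0,"grip":1.0}
    - {"dx":0.6,"dy":0,"dz":0,"turn":0,"grip":1.0}

```text
time: 14.2
tcp_pos: [0.614, 0.0234, 0.0631]
eef_rot: [-0.676, -0.208, 0.676, -0.208]
wrist_force: [-0.7, 0.1, -0.3]
grip_width: 0.177
```

Call:
drive_tool:
  deltas:
    - {"dx":0.2,"dy":0,"dz":0,"turn":0,"grip":1.0}
    - {"dx":0.4,"dy":0,"dz":0,"turn":0,"grip":1.0}
    - {"dx":0.6,"dy":0,"dz":0,"turn":0,"grip":1.0}
    - {"dx":0.6,"dy":0,"dz":0,"turn":0,"grip":1.0}
    - {"dx":0.6,"dy":0,"dz":0,"turn":0,"grip":1.0}

```text
time: 14.7
tcp_pos: [0.614, 0.0234, 0.057]
eef_rot: [-0.676, -0.208, 0.676, -0.208]
wrist_force: [-0.3, -0.3, -0.3]
grip_width: 0.175
```

Call:
drive_tool:
  deltas:
    - {"dx":0.2,"dy":0,"dz":0,"turn":0,"grip":1.0}
    - {"dx":0.4,"dy":0,"dz":0,"turn":0,"grip":1.0}
    - {"dx":0.4,"dy":0,"dz":0,"turn":0,"grip":1.0}
    - {"dx":0.4,"dy":0,"dz":0,"turn":0,"grip":1.0}

```text
time: 15.1
tcp_pos: [0.6139, 0.0234, 0.053]
eef_rot: [-0.676, -0.208, 0.676, -0.208]
wrist_force: [0.5, 0.3, 0.2]
grip_width: 0.174
```

Call:
drive_tool:
  deltas:
    - {"dx":0.1,"dy":0,"dz":0,"turn":0,"grip":1.0}
    - {"dx":0.15,"dy":0,"dz":0,"turn":0,"grip":1.0}
    - {"dx":0.2,"dy":0,"dz":0,"turn":0,"grip":1.0}
    - {"dx":0.2,"dy":0,"dz":0,"turn":0,"grip":1.0}

```text
time: 15.5
tcp_pos: [0.6142, 0.0234, 0.0519]
eef_rot: [0.676, 0.208, -0.675, 0.209]
wrist_force: [-1.4, -0.3, 4.2]
grip_width: 0.176
```

Call:
drive_tool:
  deltas:
    - {"dx":0.1,"dy":0,"dz":0,"turn":0,"grip":1.0}
    - {"dx":0.2,"dy":0,"dz":0,"turn":0,"grip":1.0}
    - {"dx":0.2,"dy":0,"dz":0,"turn":0,"grip":1.0}

```text
time: 15.8
tcp_pos: [0.6149, 0.0233, 0.0518]
eef_rot: [0.677, 0.208, -0.675, 0.209]
wrist_force: [-4.1, -0.4, 11.6]
grip_width: 0.176
```

Call:
drive_tool:
  deltas:
    - {"dx":-0.15,"dy":0,"dz":0,"turn":0,"grip":1.0}
    - {"dx":-0.25,"dy":0,"dz":0,"turn":0,"grip":2.5}
    - {"dx":-0.25,"dy":0,"dz":0,"turn":0,"grip":4}
    - {"dx":-0.25,"dy":0,"dz":0,"turn":0,"grip":4}
    - {"dx":-0.25,"dy":0,"dz":0,"turn":0,"grip":4}

```text
time: 16.3
tcp_pos: [0.6138, 0.0234, 0.0511]
eef_rot: [-0.675, -0.208, 0.676, -0.208]
wrist_force: [1.9, -1.0, -0.7]
grip_width: 0.469
```

Call:
drive_tool:
  deltas:
    - {"dx":-1,"dy":0,"dz":0,"turn":0,"grip":4}
    - {"dx":-3,"dy":0,"dz":0,"turn":0,"grip":4}
    - {"dx":-7,"dy":0,"dz":0,"turn":0,"grip":4}
    - {"dx":-12,"dy":0,"dz":0,"turn":0,"grip":4}
    - {"dx":-14,"dy":0,"dz":0,"turn":0,"grip":4}
    - {"dx":-14,"dy":-7,"dz":15,"turn":0,"grip":4}
    - {"dx":-14,"dy":-8,"dz":15,"turn":0,"grip":4}
    - {"dx":-14,"dy":-8,"dz":15,"turn":0,"grip":4}
    - {"dx":-14,"dy":-8,"dz":15,"turn":0,"grip":4}
    - {"dx":-14,"dy":-8,"dz":15,"turn":0,"grip":4}
    - {"dx":-14,"dy":-8,"dz":15,"turn":0,"grip":4}

```text
time: 17.4
tcp_pos: [0.4452, 0.0052, 0.1928]
eef_rot: [0.677, 0.208, -0.675, 0.208]
wrist_force: [0.7, 0.4, 0.4]
grip_width: 0.471
```

```bash
python3 -c "
from h import *
st(); c=cap('scene','s12'); crop(c,220,150,440,310,3.6,'c12'); c=cap('top','t12')
P=cloud(c); k=(np.hypot(P[...,0]-.6133,P[...,1]-.022)<.03)&(P[...,2]>.053);a=P[k]; print(k.sum(),a.mean(0) if len(a) else 0,a.max(0) if len(a) else 0)
P=cloud(load('scene'));k=(np.hypot(P[...,0]-.6133,P[...,1]-.022)<.03)&(P[...,2]>.06);a=P[k]; print(k.sum(),a.mean(0),np.percentile(a[:,2],[50,90,100]))
"
```

```text
t 17.4 tcp [0.4452 0.0052 0.1928] F [0.7 0.4 0.4] g 0.471 q [ 0.47 -0.39 -0.36  0.   -1.6   0.13]
[[0.0023, 0.5634, -0.8262], [0.0009, -0.8262, -0.5634], [-1.0, 0.0006, -0.0024]]
223 [0.61418666 0.02256302 0.06856556] [0.63194632 0.04215852 0.07279662]
151 [0.61717849 0.02586691 0.06936163] [0.07098795 0.07328931 0.07526066]
```

View pics/c12.png

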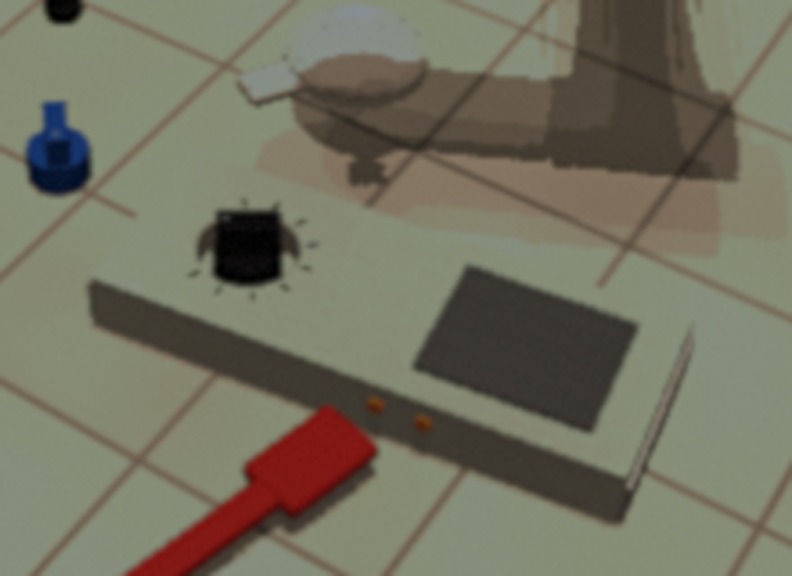

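View pics/t12.png

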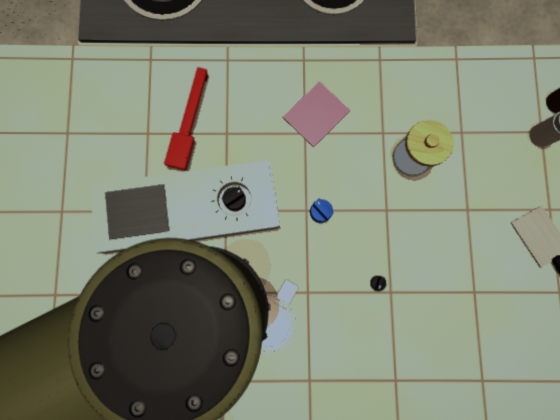

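```bash
python3 -c "
from h import *
print(r.hand_in())"
```

```text
the job is handed in; nothing more can be done
None
```

The job is done and handed in at about 17.5 s: the cover is on the blank end of the console and the larger black knob is home on the spigot.

- **Cover:** I pressed shut fingertips on it at about 9 N and slid it 185 mm along the console. It was never lifted. In the last pictures it lies flat on the blank end.
- **Knob:** I gripped it by its bar, lowered it onto the spigot, pressed it to the floor at about 12 N and let go. In the last pictures it stands upright in the centre of the well. The bar top measures about 71 mm high, which is the fully-home height. At floor contact the tool was 31 mm above where the knob's foot should be, as it was when I gripped it on the ledge.
- **Bystanders:** The small knob, jar, pot brush and blue look-alike are where they started. The spoon rest also appears unmoved, though the arm partly hid it in the last top view.
- **Disagreement:** The two cameras' positions for the well differed by about 2–4 mm. I aimed between them, and the knob went down with no side force worth noting.

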